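# Bring the rolling pin up out of the half-covered washing-up tub

## Task

The wooden rolling pin hangs in two wire hooks inside the narrow steel tub, with one end under the chopping board that lies across the tub, and it is longer than the opening that the board leaves. Take hold of it through the opening, lift it off its hooks, tilt it and draw it out diagonally, free end first, without shifting the board, the saucer on it or the other kitchen things. Finish while still holding the pin in the gripper, at rest, with all of it at least 5 cm above the tub's rim and touching nothing but the gripper.

Things in the scene. Friction and masses are not known exactly. Their poses are not given: they have to be found in the camera images.
- tub: Open steel tub fixed to the counter, 360 (its x) x 210 (its y) x 130 mm high, walls and floor 5 mm thick. Its long x axis points away from the robot within about 0.35 rad. Origin: centre of its underside, on the counter. Inside are two wire hooks on its side walls, one under the board, one in the open.
- hook_near (a point): Lowest point (wire centre, 77 mm above the counter) of the wire hook under the board, 125 mm from the tub's middle towards -x, coming from the -y wall. 7 mm dark wire, a 45 degree V across the tub, its free tip turned up to 103 mm.
- hook_far (a point): The same on the other hook, 125 mm from the tub's middle towards +x, coming from the +y wall, in the opening.
- pin: Light wood rolling pin, 0.15 to 0.31 kg, 300 mm long: barrel 36 mm in diameter, 190 mm long; a handle 18 mm in diameter, 55 mm long at each end. Origin: its middle, on its axis; x runs along it, away from the robot. It starts level, handles in the hooks, along the tub's x, its axis 95 mm above the counter (35 mm below the rim), its middle within 8 mm of the tub's. Free to roll about x.
- pin_far_end (a point): Centre of the pin's end face at x = +150 mm: the free end, in the open far part of the tub.
- pin_near_end (a point): Centre of the pin's end face at x = -150 mm: the end under the board, nearer the robot.
- board: Loose wooden chopping board, 200 (its x) x 260 (its y) x 15 mm, 0.7 kg, lying flat across the rim of the tub at the end nearer the robot (underside at 130 mm, top at 145 mm). Origin: centre of its underside. The opening runs from its far edge (100 mm along +x) to the tub's far wall: 170 to 200 mm long, 200 mm wide.
- saucer: White saucer, 120 mm across, 16 mm high, standing on the board. Origin: centre of its underside. Leave it alone.
- mug: White mug, 80 mm across, 90 mm high, on the counter at the tub's +y side. Origin: centre of its underside. Leave it alone.
- jar: Amber jar with a yellow lid, 68 mm across, 85 mm high, on the counter at the tub's -y side. Origin: centre of its underside. Leave it alone.
- spoon: Dark wooden spoon lying on the counter at the tub's -y side. Leave it alone.
- bowl: Blue ceramic bowl, 120 mm across, 50 mm high, on the counter at the tub's +y side, nearer the robot than the mug. Origin: centre of its underside. Leave it alone.
- can: Steel food can with a paper label, 66 mm across, 100 mm high, on the counter beyond the tub. Origin: centre of its underside. Leave it alone.

How it is judged:
By the outcome, as a careful person would: the job done as asked, in the order asked, and still so for the second after the job is handed in, while the arm keeps its last pose, push and grip.
It also fails if it takes over 38 s, if anything falls off the work surface, if the arm or the gripper's body presses on something with over 40 N, if the wrist force passes 120 N, or if a joint passes its speed limit or range.

## Robot

A 7-joint arm with a two-finger parallel gripper is mounted at the origin on the work surface. World frame = base frame: x ahead of the robot, y to its left, z up, the work surface at z = 0. Lengths are in m, angles in rad, forces in N, time in s.
With the tool pointing down it reaches from about 0.4 to 0.875 m from the base axis. Payload 19.3 kg.
Tool frame: the origin (TCP) lies midway between the tips of the shut fingers; the grasp point (between the pads) lies 19 mm behind it; z points along the fingers, y is the line along which they close (so a half turn about z gives the same grasp; the last joint's range is limited). The gripper opens to 85 mm and grips with 20 to 120 N. Pads are 22 mm wide; open, the fingers measure 114 mm over their backs; the gripper's body (76 mm by 85 mm) begins 54 mm behind the grasp point. The pads swing forward as they close: fully open they stand 13 mm farther back than shut.
Start: joints at [1.13, 0.521, -0.036, 1.599, 0.021, 1.021, -0.113], TCP at [0.226, -0.583, 0.231] pointing down, gripper open.
Joint ranges: [-2.91, 2.91], [-0.3, 2.13], [-1.5, 1.42], [0.17, 2.43], [-1.26, 4.41], [0.16, 1.93], [-2.52, 2.52]. Speed limits (rad/s): [1.89, 1.89, 2.39, 2.39, 3.01, 3.01, 3.01].

## Interface

Orientations are given as [roll, pitch, yaw] about the fixed x, y, z axes, in that order (R = Rz(yaw) Ry(pitch) Rx(roll)).
In Python, from workcell import bot gives the robot as it stands.
- The arm moves only by the tool move_arm, never from a script. Its argument "moves" is a list that holds one entry, the list of rows, each a list of 7 numbers: the opening, from 0 (shut) to 1 (fully open), then the shift along the tool's x, y, z in units of 1000 mm (1.0 is 1000 mm), then the turn, a rotation vector about the tool's x, y, z in units of 2 pi rad (1.0 is 2 pi rad). A call has 1 to 5 rows; each row is the pose to reach, as a shift and turn from the pose commanded when the call began, along the tool's axes at that moment, turning the shorter way round; what a row does not reach only later rows make up. A row lasts 1/10 s, in which the tool goes at most 50 mm and 8.59 degrees, less where a joint would pass 70% of its speed; a pose out of reach is approached as far as the arm can. A call with a number of a shift or a turn outside -1 to 1 is refused whole. A call with a gripper value outside its range is refused whole. The fingers move at their own pace and stop on an object; "force" is the grip in N (left out, the last holds). Time passes only in rows, so rows that repeat a pose let the fingers close. It gives the time, the measured TCP pose, the force, the opening and the grip force at its end, in the units of the state.
- bot.observe(): the state, without advancing time (a new reading comes with each control period).
- bot.grab_frame(name): name is "side" or "top"; returns the picture (384x512x3 uint8, red, green, blue); there is no depth.
- bot.camera_params(name): a dict with "vertical_fov" (degrees; the focal length in pixels is half the picture's height over the tangent of half this angle, whatever the lens; pixels are square), "cx", "cy" (the principal point, pixels), "R" (3x3) and "t" (3): a world point X has camera coordinates R X + t. Camera axes: x right, y down, z forward; pixel columns grow to the right and rows downward; lengths in m; the calibration is good to about 2 mm. A picture is of the moment at which its call begins. camera_params takes no time and is no camera call.
- bot.job_done(): hands the job in; it is judged then, once.
The state is a dict: "clock": time; "qpos": joint angles; "qd": joint speeds; "joint_efforts": joint torques, N m; "position": TCP position; "tool_rot": TCP orientation; "force": force on the tool from outside, world axes, zero at the start; "moment": the same for the moment, N m; "grip_width": finger opening in m; "finger_force": force on a finger pad.
Only numpy, scipy, OpenCV 4.12 (cv2) and the standard library are available. Lean on these libraries where they do the work, as an engineer would, in place of code of your own. Each camera call takes 0.05 s, during which the arm holds its last target. There are 200 camera calls.

## Working session

There is one attempt and no reset: what is moved stays moved. The work goes in short steps, Python scripts to look and compute and a tool call to move; the robot and the scene stay as the last step left them, time stands still between calls to the robot, and variables do not carry over. Pictures are saved under pics/ and viewed, at most 10 in all, crops included, and the job is handed in when it is done.

Besides the shell and the picture viewer there is one more tool, called as name(argument=value, ...), one argument or row to a line, values as JSON. move_arm: Moves the arm, as the interface text tells. Shifts and turns lie within -1 to 1; 1 stands for 1000 mm of shift or 2 pi rad of turn. Its arguments: {"type":"object","properties":{"moves":{"type":"array"},"force":{"type":"number"}},"required":["moves"]}

```bash
mkdir -p pics
python3 - <<'E'
from workcell import bot
import cv2,numpy as np
for n in("side","top"):
    f=bot.grab_frame(n); cv2.imwrite(f"pics/{n}0.png",cv2.cvtColor(f,cv2.COLOR_RGB2BGR))
    p=bot.camera_params(n); print(n,p['vertical_fov'],p['cx'],p['cy'],np.round(p['R'],4).tolist(),np.round(p['t'],4).tolist())
s=bot.observe(); print(s)
E
```

```text
side 51.871149216574686 255.42893691356633 189.99177064685057 [[-0.9133, -0.4074, 0.0012], [-0.2323, 0.5182, -0.8231], [0.3347, -0.752, -0.5679]] [0.5817, 0.1954, 0.8274]
top 47.1229209900343 261.08184269590447 189.5398300940715 [[-0.0117, -0.9999, -0.0028], [-0.9968, 0.0119, -0.0794], [0.0794, 0.0019, -0.9968]] [0.0421, 0.6032, 1.0122]
{'clock': 0.1, 'qpos': array([ 1.12980475,  0.52194119, -0.03628747,  1.59991136,  0.02121648,
        1.02108   , -0.11280267]), 'qd': array([ 6.65027128e-04,  8.78055929e-05, -3.23200690e-04, -1.07139652e-03,
       -6.05406106e-05, -5.63020968e-04,  1.01726029e-03]), 'joint_efforts': array([ 6.48925896e-03, -9.28491640e+01,  1.98536910e+00, -3.70534050e+01,
        1.82916736e-02,  5.35505736e-03,  7.13955478e-05]), 'position': array([ 0.22631637, -0.58229198,  0.23080617]), 'tool_rot': array([-3.14064286e+00,  9.86556273e-05,  3.70751234e-01]), 'force': array([ 0.3979412 , -0.69570621, -0.24813253]), 'moment': array([-0.04910452, -0.02107838, -0.01748368]), 'finger_force': 0.0, 'grip_width': 0.0851714894901526}
```

View pics/top0.png

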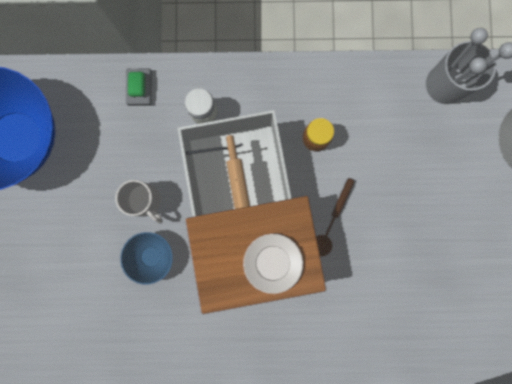

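View pics/side0.png

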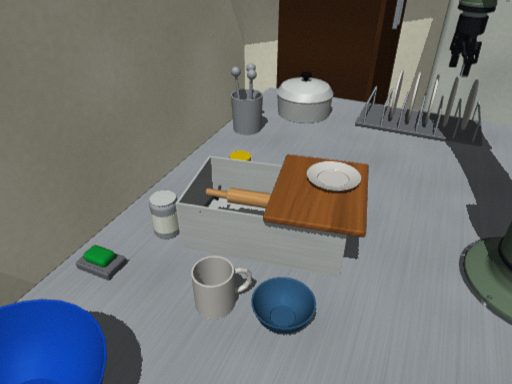

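The top view shows the tub's far rim corners near (180,128) and (275,112). The board's far edge runs from (187,217) to (308,198), and the visible pin from (231,136) to (241,208). The can is at (199,102), mug (135,199), jar (319,132). The side view agrees.

```bash
cat > h.py <<'E'
from workcell import bot
import cv2,numpy as np
def cam(n):
    p=bot.camera_params(n); f=192/np.tan(np.radians(p['vertical_fov'])/2)
    return f,p['cx'],p['cy'],np.array(p['R']),np.array(p['t'])
def ray(n,u,v):
    f,cx,cy,R,t=cam(n); d=R.T@np.array([(u-cx)/f,(v-cy)/f,1]); return -R.T@t,d
def onz(n,u,v,z):
    c,d=ray(n,u,v); return c+d*(z-c[2])/d[2]
def proj(n,X):
    f,cx,cy,R,t=cam(n); q=R@np.array(X)+t; return np.array([cx+f*q[0]/q[2],cy+f*q[1]/q[2]])
E
python3 - <<'E'
from h import *
im=cv2.imread("pics/top0.png"); hsv=cv2.cvtColor(im,cv2.COLOR_BGR2HSV)
for p in[(140,232),(180,237),(200,239),(230,215),(280,210),(225,200)]: print(p,hsv[p[0] if 0 else p[0],p[1]])
big=cv2.resize(im[95:320,165:335],None,fx=3,fy=2.6,interpolation=cv2.INTER_CUBIC) if 0 else cv2.resize(im[100:220,170:320],None,fx=5,fy=5,interpolation=cv2.INTER_CUBIC)
cv2.imwrite("pics/crop.png",big)
def r(a): return np.round(a,4).tolist()
# board
wood=cv2.inRange(hsv,(5,90,30),(20,255,255)); wood[:, :185]=0; wood[:,330:]=0
ws=wood.copy(); 
k=cv2.morphologyEx(wood,cv2.MORPH_OPEN,np.ones((25,25)))
c=max(cv2.findContours(wood,0,2)[0],key=cv2.contourArea)
for y in range(132,212,6):
    xs=np.where(wood[y,200:290])[0]+200
    if len(xs): print(y,xs.min(),xs.max(),r(onz("top",(xs.min()+xs.max())/2,y,.095)))
for nm,z,pts in[("board",.145,[(187,217),(308,198),(325,290),(203,312)]),("rim",.13,[(179,128),(275,112)]),("pinend",.095,[(230.5,135.5)])]:
    for p in pts: print(nm,p,r(onz("top",*p,z)))
E
```

```text
(140, 232) [ 15  88 133]
(180, 237) [ 15 103 178]
(200, 239) [ 16 104 196]
(230, 215) [ 13 139 147]
(280, 210) [ 13 135 140]
(225, 200) [ 13 139 143]
138 228 231 [0.7132, 0.1034, 0.095]
144 229 232 [0.6998, 0.1013, 0.095]
150 230 233 [0.6863, 0.0992, 0.095]
156 231 235 [0.6729, 0.0959, 0.095]
162 228 239 [0.6596, 0.0949, 0.095]
168 229 241 [0.6462, 0.0917, 0.095]
174 230 242 [0.6329, 0.0896, 0.095]
180 231 243 [0.6196, 0.0875, 0.095]
186 232 244 [0.6064, 0.0854, 0.095]
192 233 245 [0.5932, 0.0833, 0.095]
198 234 246 [0.58, 0.0812, 0.095]
204 235 289 [0.5663, 0.0332, 0.095]
210 229 289 [0.5532, 0.0399, 0.095]
board (187, 217) [0.5388, 0.1887, 0.145]
board (308, 198) [0.5752, -0.0623, 0.145]
board (325, 290) [0.3869, -0.0932, 0.145]
board (203, 312) [0.3456, 0.1558, 0.145]
rim (179, 128) [0.7292, 0.2087, 0.13]
rim (275, 112) [0.7614, 0.003, 0.13]
pinend (230.5, 135.5) [0.7188, 0.1012, 0.095]
```

View pics/crop.png

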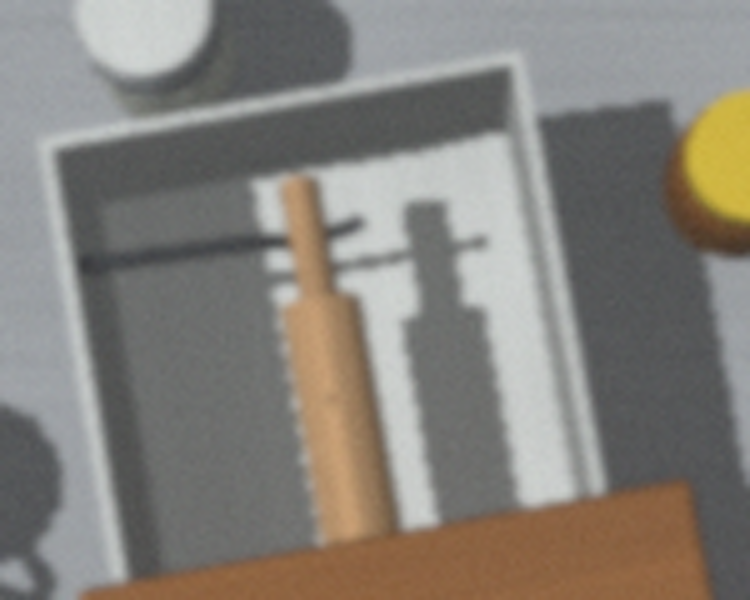

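The crop puts the pin's end at crop (299,178), i.e. full image (229.8,135.5). The barrel is centred at (241.3,200) at the board edge, and the far hook crosses at about crop y=240. Pin yaw is about 0.165, pin centre about (0.571, 0.078), and the opening about 190 mm.

The near handle overlaps its hook by only 25 mm. The plan is to lift with a slight tilt, yaw the pin diagonally, draw it past the near hook, then tilt it steeply and pull it out.

```bash
cat >> h.py <<'E'
from scipy.spatial.transform import Rotation as Ro
YAW=.165; C=np.array([.571,.078,0])   # pin/tub axis frame
def fr(s,l,z):  # tub frame -> world
    return C+np.array([np.cos(YAW),np.sin(YAW),0])*s+np.array([-np.sin(YAW),np.cos(YAW),0])*l+[0,0,z]
def tool(yaw=0,tilt=0): # tool down, x along pin; yaw about world z, tilt: far end up
    return Ro.from_euler('z',YAW+yaw)*Ro.from_euler('y',-tilt)*Ro.from_euler('x',np.pi)
def state():
    s=bot.observe(); return s,np.array(s['position']),Ro.from_euler('xyz',s['tool_rot'])
def step(p,R,p0,R0):
    return np.round(R0.inv().apply(p-p0),4).tolist(),np.round((R0.inv()*R).as_rotvec()/(2*np.pi),4).tolist()
def info():
    s,p,R=state(); a=R.apply([1,0,0]); d=p-C; c,n=np.cos(YAW),np.sin(YAW)
    print('t',s['clock'],'TCP s,l,z',np.round([d[0]*c+d[1]*n,-d[0]*n+d[1]*c,p[2]],4),'yaw,tilt deg',np.degrees(np.arctan2(a[1],a[0])-YAW).round(2),np.degrees(np.arcsin(a[2])).round(2),'F',np.round(s['force'],1),'ff',s['finger_force'],'w',s['grip_width'],'q',np.round(s['qpos'],2)); return p,R
E
python3 - <<'E'
from h import *
print('side: end',proj('side',fr(.15,0,.095)),'tub far corners',proj('side',fr(.18,.105,.13)),proj('side',fr(.18,-.105,.13)))
for z in(.231,.09): print(step(fr(.05,0,z),tool(),*info()))
im=cv2.imread('pics/side0.png'); im=cv2.resize(im[150:270,160:310],None,fx=5,fy=5,interpolation=cv2.INTER_CUBIC); cv2.imwrite('pics/sc.png',im)
E
```

```text
side: end [206.3052181  191.43183238] tub far corners [174.54391996 203.14500303] [208.72104858 155.72651483]
t 0.1 TCP s,l,z [-0.4485 -0.5947  0.2308] yaw,tilt deg 11.79 -0.01 F [ 0.4 -0.7 -0.2] ff 0.0 w 0.0851714894901526 q [ 1.13  0.52 -0.04  1.6   0.02  1.02 -0.11]
([0.6094, -0.4803, 0.0002], [-0.0001, 0.0, 0.0327])
t 0.1 TCP s,l,z [-0.4485 -0.5947  0.2308] yaw,tilt deg 11.79 -0.01 F [ 0.4 -0.7 -0.2] ff 0.0 w 0.0851714894901526 q [ 1.13  0.52 -0.04  1.6   0.02  1.02 -0.11]
([0.6095, -0.4802, 0.1412], [-0.0001, 0.0, 0.0327])
```

View pics/sc.png

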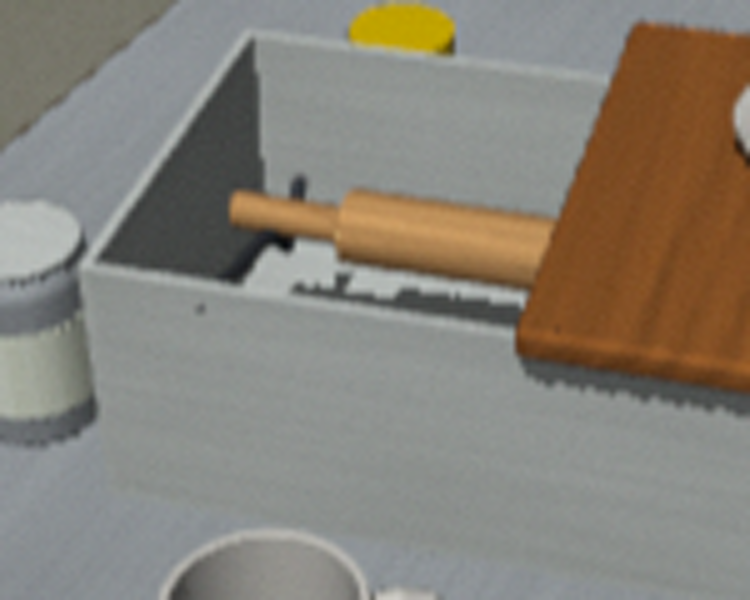

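The side crop shows the pin end at full-image (207,191.6), against a predicted (206.3,191.4). The tub's far corners lie about 3 mm nearer than the pin-centred frame predicts. The two views agree, so I'll move.

move_arm(
  moves=[
    [[1, 0.04, -0.03, 0, 0, 0, 0], [1, 0.08, -0.06, 0, 0, 0, 0.008], [1, 0.12, -0.095, 0, 0, 0, 0.015], [1, 0.16, -0.125, 0, 0, 0, 0.02], [1, 0.2, -0.157, 0, 0, 0, 0.0327]],
  ],
  force=80,
)

```text
clock: 0.6
position: [0.3543, -0.3657, 0.2312]
tool_rot: [-3.141, 0.0, 0.164]
force: [0.8, -0.4, -0.0]
grip_width: 0.0858
finger_force: 0.0
```

Run:
```python
from h import *
print(step(fr(.05,0,.231),tool(),*info()))
```

```text
t 0.6 TCP s,l,z [-0.2866 -0.402   0.2312] yaw,tilt deg -0.08 -0.0 F [ 0.8 -0.4 -0. ] ff 0.0 w 0.08575194293108795 q [ 0.73  0.34 -0.06  1.9   0.02  0.9  -0.75]
([0.3361, -0.4025, 0.0002], [-0.0, 0.0, -0.0002])
```

move_arm(
  moves=[
    [[1, 0.035, -0.04, 0, 0, 0, 0], [1, 0.07, -0.08, 0, 0, 0, 0], [1, 0.1, -0.12, 0, 0, 0, 0], [1, 0.135, -0.16, 0, 0, 0, 0], [1, 0.17, -0.2, 0, 0, 0, 0]],
  ],
)

```text
clock: 1.1
position: [0.4825, -0.151, 0.2313]
tool_rot: [3.142, 0.0, 0.165]
force: [0.9, -0.4, 0.0]
grip_width: 0.0852
finger_force: 0.0
```

move_arm(
  moves=[
    [[1, 0.04, -0.05, 0, 0, 0, 0], [1, 0.08, -0.1, 0, 0, 0, 0], [1, 0.12, -0.15, 0, 0, 0, 0], [1, 0.15, -0.19, 0, 0, 0, 0], [1, 0.166, -0.202, 0, 0, 0, 0]],
  ],
)

```text
clock: 1.6
position: [0.6065, 0.066, 0.2312]
tool_rot: [-3.142, 0.0, 0.166]
force: [0.5, -0.6, 0.1]
grip_width: 0.0852
finger_force: 0.0
```

Run:
```python
from h import *
print(step(fr(.05,0,.075),tool(),*info()))
```

```text
t 1.6 TCP s,l,z [ 0.033  -0.0177  0.2312] yaw,tilt deg 0.03 -0.02 F [ 0.5 -0.6  0.1] ff 0.0 w 0.08519379704646468 q [-0.06  0.5  -0.2   1.63  0.12  1.02 -1.71]
([0.0171, -0.0176, 0.1562], [-0.0, 0.0001, 0.0001])
```

move_arm(
  moves=[
    [[1, 0, 0, 0, 0, 0, 0], [1, 0, 0, 0, 0, 0, 0]],
  ],
)

```text
clock: 1.8
position: [0.606, 0.0649, 0.2305]
tool_rot: [-3.141, 0.001, 0.167]
force: [-0.3, -1.2, -0.5]
grip_width: 0.085
finger_force: 0.0
```

Run:
```python
from h import *
print(step(fr(.05,0,.075),tool(),*info()))
f=bot.grab_frame('top'); cv2.imwrite('pics/t1.png',cv2.cvtColor(f,cv2.COLOR_RGB2BGR)[60:330,120:380].repeat(2,0).repeat(2,1))
```

```text
t 1.8 TCP s,l,z [ 0.0324 -0.0186  0.2305] yaw,tilt deg 0.13 -0.07 F [-0.3 -1.2 -0.5] ff 0.0 w 0.08504664628459838 q [-0.06  0.5  -0.2   1.64  0.11  1.02 -1.71]
([0.0178, -0.0186, 0.1555], [-0.0, 0.0002, 0.0004])
```

View pics/t1.png

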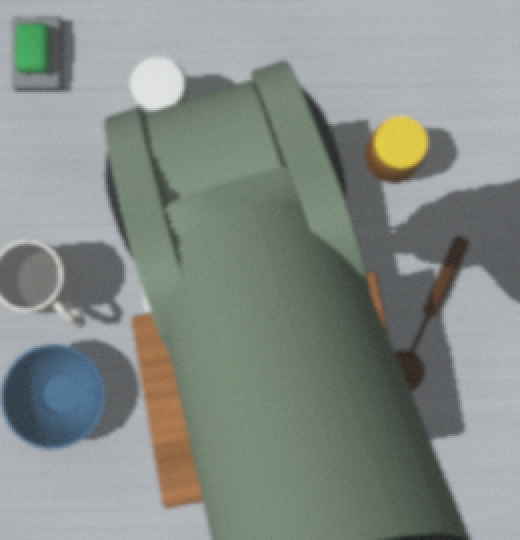

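The arm hides the pin in the top view, so I'll use the side camera from here. Next I align and descend.

move_arm(
  moves=[
    [[1, 0.018, -0.0185, 0, 0, 0, 0], [1, 0.018, -0.0185, 0.02, 0, 0, 0], [1, 0.018, -0.0185, 0.05, 0, 0, 0], [1, 0.018, -0.0185, 0.075, 0, 0, 0], [1, 0.018, -0.0185, 0.09, 0, 0, 0]],
  ],
)

```text
clock: 2.35
position: [0.6199, 0.0834, 0.1397]
tool_rot: [3.141, 0.002, 0.164]
force: [0.0, -0.5, 0.1]
grip_width: 0.0852
finger_force: 0.0
```

Run:
```python
from h import *
print(step(fr(.05,0,.075),tool(),*info()))
f=bot.grab_frame('side'); cv2.imwrite('pics/s1.png',cv2.resize(cv2.cvtColor(f,cv2.COLOR_RGB2BGR)[80:280,150:400],None,fx=3,fy=3))
```

```text
t 2.35 TCP s,l,z [ 0.0491 -0.0027  0.1397] yaw,tilt deg -0.08 -0.12 F [ 0.  -0.5  0.1] ff 0.0 w 0.08522854381588547 q [-0.1   0.63 -0.19  1.67  0.15  0.86 -1.76]
([0.001, -0.0028, 0.0647], [0.0001, 0.0003, -0.0002])
```

View pics/s1.png

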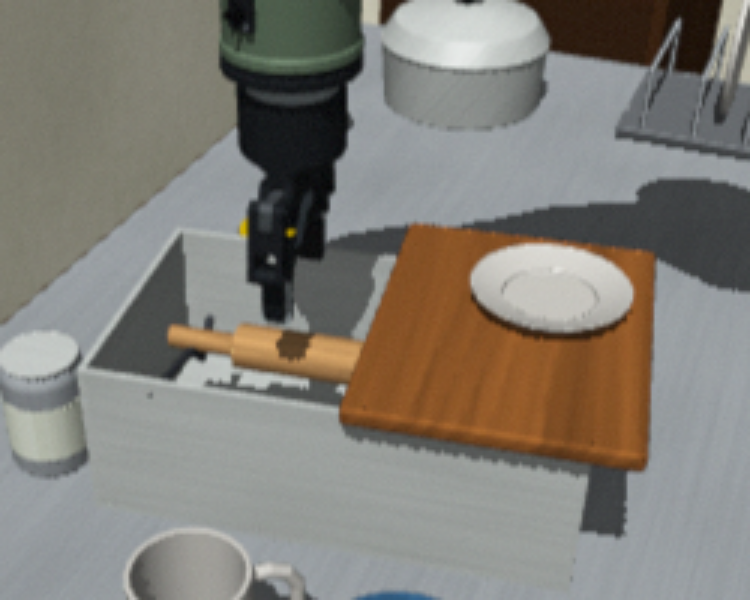

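The fingers at crop (275,290) straddle the barrel, and the body is clear of the board edge. I'll descend and grip.

move_arm(
  moves=[
    [[1, 0.001, -0.001, 0.02, 0, 0, 0], [1, 0.001, -0.001, 0.042, 0, 0, 0], [1, 0.001, -0.001, 0.06, 0, 0, 0], [1, 0.001, -0.001, 0.065, 0, 0, 0], [1, 0.001, -0.001, 0.065, 0, 0, 0]],
  ],
)

```text
clock: 2.9
position: [0.6217, 0.0858, 0.0767]
tool_rot: [3.141, 0.0, 0.165]
force: [-0.8, 1.0, 0.4]
grip_width: 0.0852
finger_force: 0.0
```

Run:
```python
from h import *
print(step(fr(.05,0,.075),tool(),*info()))
```

```text
t 2.9 TCP s,l,z [ 0.0513 -0.0006  0.0767] yaw,tilt deg -0.01 -0.01 F [-0.8  1.   0.4] ff 0.0 w 0.08515418179304748 q [-0.11  0.72 -0.18  1.7   0.17  0.74 -1.78]
([-0.0013, -0.0006, 0.0017], [0.0, 0.0, -0.0])
```

move_arm(
  moves=[
    [[0.6, 0, 0, 0.001, 0, 0, 0], [0.35, 0, 0, 0.001, 0, 0, 0], [0.2, 0, 0, 0.001, 0, 0, 0], [0, 0, 0, 0.001, 0, 0, 0], [0, 0, 0, 0.001, 0, 0, 0]],
  ],
  force=70,
)

```text
clock: 3.4
position: [0.622, 0.0868, 0.076]
tool_rot: [-3.141, -0.001, 0.166]
force: [-0.8, 1.9, 5.6]
grip_width: 0.034
finger_force: 69.2
```

Run:
```python
from h import *
info()
```

```text
t 3.4 TCP s,l,z [0.0517 0.0004 0.076 ] yaw,tilt deg 0.04 0.06 F [-0.8  1.9  5.6] ff 69.15122866630554 w 0.03404691358645265 q [-0.11  0.72 -0.18  1.7   0.17  0.74 -1.78]
```

Grasped: width 34 mm, finger force 69 N. Next I compute the extraction legs in the pin's own parameters: near-end position, yaw and tilt.

```bash
cat >> h.py <<'E'
G=.2017
def ax(y,t): return np.array([np.cos(t)*np.cos(y),np.cos(t)*np.sin(y),np.sin(t)])
def pose(w):  # w: near end s,l,z (m), yaw,tilt deg -> TCP world pose
    y,t=np.radians(w[3:]); R=tool(y,t); g=np.array(w[:3])+G*ax(y,t)
    return fr(*g)+R.apply([0,0,.019]),R
def hookp(y,t,z,fwd=0,sh=-.128): # pin passes above near hook at axis height z; near end fwd past start
    u=ax(*np.radians([y,t])); return list(np.array([sh,0,z])-u*(.022-fwd))+[y,t]
def edgep(y,t,ns,cl,l=None,sb=-.016): # near end at s=ns, barrel top cl below board edge
    u=ax(*np.radians([y,t])); k=(sb-ns)/u[0]; z=.130-.018/np.cos(np.radians(t))-cl-k*u[2]
    return [ns,l if l is not None else k*0-.0,z,y,t]
W=[[-.150,0,.095,0,0],[-.150,0,.098,0,0],hookp(8,2.7,.098),hookp(16,5.5,.098),hookp(16,5.5,.098,.015),hookp(16,5.5,.098,.030)]
W+=[edgep(16,15,-.116,.004,.003),edgep(16,28,-.104,.005,.003),edgep(13,38,-.06,.006,.005),[0,0,.11,8,40],[0,0,.18,4,40],[0,0,.26,0,40]]
def leg(i,n,start=None):
    a,b=np.array(W[i]),np.array(W[i+1]); p0,R0=start or pose(a)
    for k in range(1,n+1):
        p,R=pose(a+(b-a)*k/n); print([0]+sum(step(p,R,p0,R0),[]))
E
python3 - <<'E'
from h import *
p,R=info(); q,_=pose(W[0]); print('err',np.round(p-q,4))
for i,w in enumerate(W):
    u=ax(*np.radians(w[3:])); N=np.array(w[:3]); k=(-.016-w[0])/u[0]
    print(i,np.round(w,4),'far',np.round(N+.3*u,4),'grip',np.round(N+G*u,3),'barrel top@edge',round(w[2]+k*u[2]+.018/u[0],4) if k>0 else '')
for i in range(5): print('leg',i); leg(i,5 if i else 2)
E
```

```text
t 3.4 TCP s,l,z [0.0517 0.0004 0.076 ] yaw,tilt deg 0.04 0.06 F [-0.8  1.9  5.6] ff 69.15122866630554 w 0.03404691358645265 q [-0.11  0.72 -0.18  1.7   0.17  0.74 -1.78]
err [-0.      0.0004  0.    ]
0 [-0.15   0.     0.095  0.     0.   ] far [0.15  0.    0.095] grip [0.052 0.    0.095] barrel top@edge 0.113
1 [-0.15   0.     0.098  0.     0.   ] far [0.15  0.    0.098] grip [0.052 0.    0.098] barrel top@edge 0.116
2 [-1.498e-01 -3.100e-03  9.700e-02  8.000e+00  2.700e+00] far [0.147  0.0386 0.1111] grip [0.05  0.025 0.106] barrel top@edge 0.1215
3 [-1.491e-01 -6.000e-03  9.590e-02  1.600e+01  5.500e+00] far [0.138  0.0763 0.1246] grip [0.044 0.049 0.115] barrel top@edge 0.128
4 [-1.347e-01 -1.900e-03  9.730e-02  1.600e+01  5.500e+00] far [0.1524 0.0804 0.1261] grip [0.058 0.053 0.117] barrel top@edge 0.128
5 [-1.203e-01  2.200e-03  9.880e-02  1.600e+01  5.500e+00] far [0.1667 0.0845 0.1275] grip [0.073 0.058 0.118] barrel top@edge 0.128
6 [-1.16e-01  3.00e-03  7.95e-02  1.60e+01  1.50e+01] far [0.1626 0.0829 0.1571] grip [0.071 0.057 0.132] barrel top@edge 0.1268
7 [-1.04e-01  3.00
[... 869 characters left out ...]
.0251, -0.0085, 0.0005, 0.0075, -0.0222]
leg 2
[0, 0.0001, -0.005, -0.0018, 0.0002, 0.0016, -0.0044]
[0, 0.0001, -0.0101, -0.0035, 0.0005, 0.0031, -0.0089]
[0, -0.0001, -0.0151, -0.0053, 0.0008, 0.0047, -0.0133]
[0, -0.0005, -0.0201, -0.0071, 0.0012, 0.0062, -0.0177]
[0, -0.001, -0.0251, -0.0089, 0.0016, 0.0078, -0.0222]
leg 3
[0, 0.003, -0.0, 0.0, 0.0, 0.0, 0.0]
[0, 0.006, -0.0, 0.0, 0.0, 0.0, 0.0]
[0, 0.009, 0.0, 0.0, 0.0, 0.0, 0.0]
[0, 0.012, -0.0, 0.0, 0.0, 0.0, 0.0]
[0, 0.015, -0.0, -0.0, 0.0, 0.0, 0.0]
leg 4
[0, 0.003, 0.0, 0.0, 0.0, 0.0, 0.0]
[0, 0.006, 0.0, 0.0, 0.0, 0.0, 0.0]
[0, 0.009, 0.0, 0.0, 0.0, 0.0, 0.0]
[0, 0.012, 0.0, -0.0, 0.0, 0.0, 0.0]
[0, 0.015, 0.0, 0.0, 0.0, 0.0, 0.0]
```

Run:
```python
from h import *
n=np.array([np.cos(YAW),np.sin(YAW),0])
for u,v in[(206,206),(211,203),(217.6,198.6),(220,186.5)]:
    c,d=ray('side',u,v); X=c+d*((.122-(c-C)@n)/(d@n)); print((u,v),'l,z',round((X-C)@np.array([-n[1],n[0],0]),4),round(X[2],4))
```

```text
(206, 206) l,z 0.0739 0.1109
(211, 203) l,z 0.0443 0.0978
(217.6, 198.6) l,z 0.0016 0.0803
(220, 186.5) l,z -0.0193 0.1013
```

move_arm(
  moves=[
    [[0, 0, 0, -0.0015, 0, 0, 0], [0, 0, 0, -0.003, 0, 0, 0], [0, 0, 0, -0.003, 0, 0, 0]],
  ],
)

```text
clock: 3.7
position: [0.6216, 0.0861, 0.0784]
tool_rot: [3.141, 0.0, 0.165]
force: [0.4, 0.2, -2.5]
grip_width: 0.0341
finger_force: 69.7
```

The pin is off its hooks: Fz is about -2.5 N, its weight. The far hook's wall side rises to about 0.12 m on +y, so I'll tilt first and then yaw toward -y, over the 103 mm tip.

```bash
cat >> h.py <<'E'
W=[[-.150,0,.098,0,0],hookp(0,5.7,.098),hookp(-8,5.6,.098),hookp(-16,5.5,.098),hookp(-16,5.5,.098,.015),hookp(-16,5.5,.098,.030)]
W+=[edgep(-16,15,-.116,.004,-.003),edgep(-16,28,-.104,.005,-.003),edgep(-13,38,-.06,.006,-.005),[0,0,.11,-8,40],[0,0,.18,-4,40],[0,0,.26,0,40]]
def chk(i):
    p,R=info(); q,Q=pose(W[i]); print('err mm',np.round(1000*(p-q),1),'deg',np.round((Q.inv()*R).as_rotvec(True),2))
E
python3 - <<'E'
from h import *
chk(0)
for i in range(3): print('leg',i); leg(i,5)
E
```

```text
t 3.7 TCP s,l,z [ 0.0513 -0.0003  0.0784] yaw,tilt deg 0.01 -0.0 F [ 0.4  0.2 -2.5] ff 69.74379658699036 w 0.03409726329652701 q [-0.11  0.71 -0.18  1.7   0.17  0.74 -1.78]
err mm [-0.4 -0.4 -0.6] deg [-0.01 -0.   -0.01]
leg 0
[0, 0.0004, 0.0, -0.0036, 0.0, 0.0032, 0.0]
[0, 0.0006, 0.0, -0.0072, -0.0, 0.0063, 0.0]
[0, 0.0008, -0.0, -0.0108, 0.0, 0.0095, 0.0]
[0, 0.001, 0.0, -0.0143, -0.0, 0.0127, 0.0]
[0, 0.001, 0.0, -0.0179, -0.0, 0.0158, -0.0]
leg 1
[0, -0.0, 0.005, 0.0001, -0.0004, -0.0001, 0.0044]
[0, -0.0002, 0.0101, 0.0001, -0.0009, -0.0001, 0.0088]
[0, -0.0006, 0.0151, 0.0001, -0.0013, -0.0002, 0.0133]
[0, -0.0011, 0.0201, 0.0001, -0.0018, -0.0002, 0.0177]
[0, -0.0018, 0.0251, 0.0001, -0.0022, -0.0003, 0.0221]
leg 2
[0, -0.0, 0.005, 0.0001, -0.0004, -0.0001, 0.0044]
[0, -0.0002, 0.0101, 0.0001, -0.0009, -0.0001, 0.0088]
[0, -0.0006, 0.0151, 0.0001, -0.0013, -0.0002, 0.0133]
[0, -0.0011, 0.0201, 0.0001, -0.0017, -0.0002, 0.0177]
[0, -0.0018, 0.0251, 0.0001, -0.0021, -0.0003, 0.0221]
```

move_arm(
  moves=[
    [[0, 0, 0, -0.0036, 0, 0.0032, 0], [0, 0.001, 0, -0.007, 0, 0.0063, 0], [0, 0.001, 0, -0.011, 0, 0.0095, 0], [0, 0.001, 0, -0.0143, 0, 0.0127, 0], [0, 0.001, 0, -0.018, 0, 0.0158, 0]],
  ],
)

```text
clock: 4.2
position: [0.6225, 0.0864, 0.0967]
tool_rot: [3.142, -0.101, 0.165]
force: [0.2, -0.4, -2.6]
grip_width: 0.034
finger_force: 69.7
```

Run:
```python
from h import *
chk(1)
f=bot.grab_frame('side'); cv2.imwrite('pics/s2.png',cv2.resize(cv2.cvtColor(f,cv2.COLOR_RGB2BGR)[130:280,150:380],None,fx=3.4,fy=3.4))
```

```text
t 4.2 TCP s,l,z [ 0.0522 -0.0002  0.0967] yaw,tilt deg 0.02 5.79 F [ 0.2 -0.4 -2.6] ff 69.7399628162384 w 0.034015304437279466 q [-0.12  0.65 -0.17  1.78  0.19  0.62 -1.8 ]
err mm [-0.4 -0.3 -0.2] deg [ 0.    0.09 -0.02]
```

View pics/s2.png

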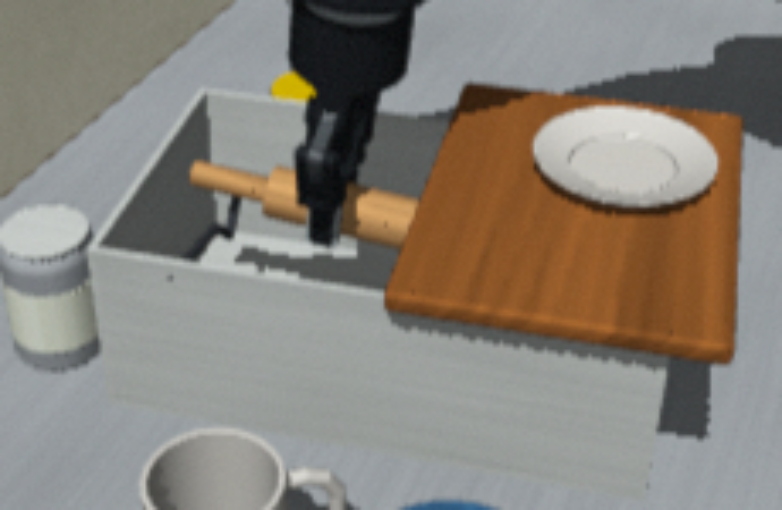

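The pin is tilted with its far end up at crop (195,172), well above the hook tip at (237,200). The wrist force is only the pin's weight. Now the yaw toward -y.

move_arm(
  moves=[
    [[0, 0, 0.005, 0, -0.0004, 0, 0.0044], [0, 0, 0.01, 0, -0.0009, 0, 0.0088], [0, -0.0006, 0.015, 0, -0.0013, 0, 0.0133], [0, -0.001, 0.02, 0, -0.0018, 0, 0.0177], [0, -0.002, 0.025, 0, -0.0022, 0, 0.0221]],
  ],
)

```text
clock: 4.75
position: [0.6248, 0.0609, 0.096]
tool_rot: [3.142, -0.099, 0.023]
force: [0.1, -0.2, -2.5]
grip_width: 0.0342
finger_force: 69.8
```

move_arm(
  moves=[
    [[0, 0, 0.005, 0, -0.0004, 0, 0.0044], [0, 0, 0.01, 0, -0.0009, 0, 0.0088], [0, -0.0006, 0.015, 0, -0.0013, 0, 0.0133], [0, -0.001, 0.02, 0, -0.0017, 0, 0.0177], [0, -0.002, 0.025, 0, -0.0021, -0.0003, 0.0221]],
  ],
)

```text
clock: 5.25
position: [0.6234, 0.036, 0.096]
tool_rot: [-3.141, -0.097, -0.116]
force: [0.4, 0.2, -2.3]
grip_width: 0.0339
finger_force: 69.8
```

Run:
```python
from h import *
chk(3)
```

```text
t 5.25 TCP s,l,z [ 0.0448 -0.05    0.096 ] yaw,tilt deg -16.1 5.58 F [ 0.4  0.2 -2.3] ff 69.83237028121948 w 0.03392846545943226 q [-0.11  0.64 -0.08  1.79  0.13  0.62 -1.97]
err mm [-0.8 -0.3 -0.4] deg [0.02 0.08 0.1 ]
```

move_arm(
  moves=[
    [[0, 0.004, 0, 0, 0, 0, 0], [0, 0.008, 0, 0, 0, 0, 0], [0, 0.012, 0, 0, 0, 0, 0], [0, 0.016, 0, 0, 0, 0, 0]],
  ],
)

```text
clock: 5.65
position: [0.6397, 0.0348, 0.0975]
tool_rot: [-3.141, -0.097, -0.113]
force: [-0.2, -0.3, -2.5]
grip_width: 0.0339
finger_force: 69.8
```

move_arm(
  moves=[
    [[0, 0.003, 0, 0, 0, 0, 0], [0, 0.006, 0, 0, 0, 0, 0], [0, 0.009, 0, 0, 0, 0, 0], [0, 0.012, 0, 0, 0, 0, 0], [0, 0.015, 0, 0, 0, 0, 0]],
  ],
)

```text
clock: 6.15
position: [0.6544, 0.0328, 0.099]
tool_rot: [-3.141, -0.097, -0.114]
force: [1.4, 0.2, -2.3]
grip_width: 0.0342
finger_force: 69.8
```

Run:
```python
from h import *
chk(5)
f=bot.grab_frame('side'); cv2.imwrite('pics/s3.png',cv2.resize(cv2.cvtColor(f,cv2.COLOR_RGB2BGR)[130:280,150:380],None,fx=3.4,fy=3.4))
for i in range(5,11): print('leg',i); leg(i,5)
```

```text
t 6.15 TCP s,l,z [ 0.0748 -0.0582  0.099 ] yaw,tilt deg -15.97 5.58 F [ 1.4  0.2 -2.3] ff 69.80924606323242 w 0.03423374025473533 q [-0.09  0.68 -0.09  1.7   0.13  0.67 -1.94]
err mm [ 0.4 -0.1 -0.2] deg [ 0.03  0.08 -0.03]
leg 5
[0, 0.001, -0.0001, -0.0028, 0.0, 0.0053, 0.0]
[0, 0.0018, -0.0002, -0.0056, 0.0, 0.0106, 0.0]
[0, 0.0024, -0.0003, -0.0084, 0.0, 0.0158, 0.0]
[0, 0.0028, -0.0003, -0.0112, 0.0, 0.0211, 0.0]
[0, 0.0029, -0.0004, -0.0139, 0.0, 0.0264, 0.0]
leg 6
[0, 0.0017, -0.0007, -0.004, -0.0, 0.0072, 0.0]
[0, 0.0029, -0.0013, -0.0081, -0.0, 0.0144, 0.0]
[0, 0.0037, -0.002, -0.0121, -0.0, 0.0217, 0.0]
[0, 0.0042, -0.0026, -0.0161, 0.0, 0.0289, 0.0]
[0, 0.0042, -0.0033, -0.0201, 0.0, 0.0361, 0.0]
leg 7
[0, 0.009, -0.004, -0.0048, 0.0008, 0.0056, -0.0015]
[0, 0.0178, -0.0079, -0.0096, 0.0017, 0.0111, -0.0029]
[0, 0.0263, -0.0117, -0.0144, 0.0026, 0.0167, -0.0043]
[0, 0.0345, -0.0155, -0.0193, 0.0035, 0.0222, -0.0057]
[0, 0.0425, -0.0191, -0.0241, 0.0045, 0.0278, -0.007]
leg 8
[0, 0.0146, -0.0066, -0.0013, 0.0017, 0.0011, -0.0022]
[0, 0.0291, -0.0132, -0.0027, 0.0035, 0.0022, -0.0044]
[0, 0.0436, -0.0198, -0.0041, 0.0052, 0.0033, -0.0065]
[0, 0.058, -0.0264, -0.0055, 0.007, 0.0044, -0.0087]
[0, 0.0724, -0.0329, -0.0069, 0.0087, 0.0056, -0.0108]
leg 9
[0, 0.009, -0.0023, -0.0107, 0.0014, 0.0, -0.0017]
[0, 0.0179, -0.0047, -0.0215, 0.0029, -0.0, -0.0034]
[0, 0.0269, -0.007, -0.0323, 0.0043, 0.0, -0.0051]
[0, 0.0358, -0.0093, -0.0431, 0.0057, 0.0, -0.0068]
[0, 0.0447, -0.0116, -0.0539, 0.0071, 0.0, -0.0085]
leg 10
[0, 0.0103, -0.0023, -0.0123, 0.0014, 0.0, -0.0017]
[0, 0.0205, -0.0047, -0.0246, 0.0029, 0.0, -0.0034]
[0, 0.0307, -0.007, -0.0369, 0.0043, 0.0, -0.0051]
[0, 0.0409, -0.0093, -0.0492, 0.0057, 0.0, -0.0068]
[0, 0.0511, -0.0116, -0.0615, 0.0071, 0.0, -0.0085]
```

View pics/s3.png

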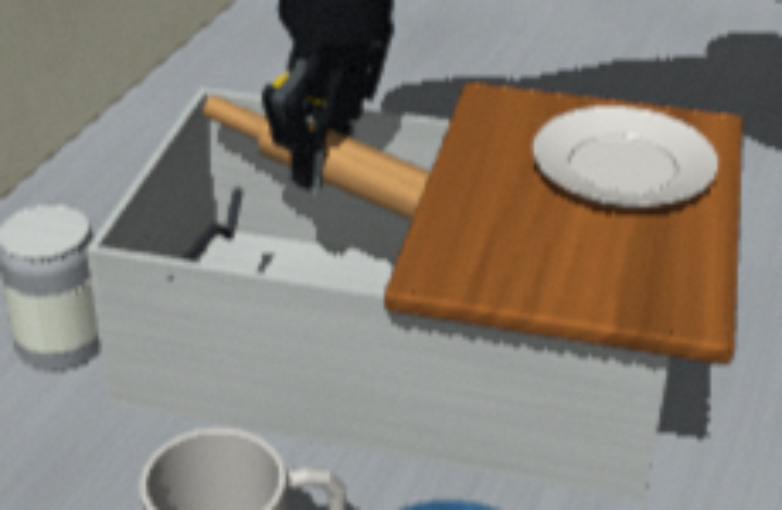

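The far end at crop (212,105) lies near the -y far corner, just inside the rim. The board and saucer have not moved and there is no contact force. Next I tilt the near end down in front of the hook.

move_arm(
  moves=[
    [[0, 0.001, 0, -0.0014, 0, 0.0026, 0], [0, 0.002, 0, -0.0028, 0, 0.0053, 0], [0, 0.002, 0, -0.0056, 0, 0.0106, 0]],
  ],
)

```text
clock: 6.5
position: [0.6557, 0.0326, 0.1048]
tool_rot: [-3.141, -0.166, -0.114]
force: [0.5, 0.1, -3.4]
grip_width: 0.0342
finger_force: 69.8
```

Run:
```python
from h import *
p0,R0=info(); print(step(*pose(W[6]),p0,R0))
```

```text
t 6.5 TCP s,l,z [ 0.0761 -0.0587  0.1048] yaw,tilt deg -15.99 9.49 F [ 0.5  0.1 -3.4] ff 69.760422706604 w 0.034237703672657056 q [-0.12  0.65 -0.07  1.76  0.15  0.58 -1.97]
([0.0012, -0.0006, -0.0085], [-0.0001, 0.0153, 0.0])
```

move_arm(
  moves=[
    [[0, 0.001, 0, -0.0028, 0, 0.005, 0], [0, 0.001, 0, -0.0056, 0, 0.0101, 0], [0, 0.001, 0, -0.0083, 0, 0.0155, 0]],
  ],
)

```text
clock: 6.8
position: [0.655, 0.0329, 0.1134]
tool_rot: [-3.141, -0.264, -0.114]
force: [0.4, 0.5, -3.2]
grip_width: 0.0342
finger_force: 69.8
```

move_arm(
  moves=[
    [[0, 0.0017, -0.0007, -0.004, 0, 0.0072, 0], [0, 0.003, -0.0013, -0.008, 0, 0.0144, 0], [0, 0.0037, -0.002, -0.012, 0, 0.0217, 0], [0, 0.0042, -0.0026, -0.016, 0, 0.0289, 0], [0, 0.0042, -0.0033, -0.02, 0, 0.0361, 0]],
  ],
)

```text
clock: 7.3
position: [0.6545, 0.036, 0.1337]
tool_rot: [3.14, -0.466, -0.114]
force: [0.2, 0.4, -2.4]
grip_width: 0.034
finger_force: 70.0
```

Run:
```python
from h import *
chk(7)
```

```text
t 7.3 TCP s,l,z [ 0.0755 -0.0551  0.1337] yaw,tilt deg -15.96 26.71 F [ 0.2  0.4 -2.4] ff 69.96601581573486 w 0.03399791985955859 q [-0.32  0.55  0.14  2.01  0.5   0.17 -2.39]
err mm [-0.2 -0.6 -0.1] deg [-0.08 -1.29 -0.04]
```

Joint 6 is near its 0.16 limit, so I won't tilt further. 25 to 26° is enough to slide out along the axis, and moving outward and up frees that joint. I'll replan the remaining legs.

```bash
cat >> h.py <<'E'
W[7]=[-.104,-.003,.0559,-16,26.7]
W[8]=edgep(-12,25,-.06,.008,-.006); W[9]=edgep(-7,25,-.018,.008,-.003)
W[10]=[.025,0,.135,-4,25]; W[11]=[.02,0,.2,-2,24]; W.append([.0,0,.26,0,22])
E
python3 - <<'E'
from h import *
p,R=info()
a,b=np.array(W[7]),np.array(W[8])
u=ax(*np.radians([-15.96,26.71])); d=p-R.apply([0,0,.019])-C; c,n=np.cos(YAW),np.sin(YAW)
N=np.array([d[0]*c+d[1]*n,-d[0]*n+d[1]*c,d[2]])-G*u; k=(-.016-N[0])/u[0]; print('N',N.round(4),'top@edge',N[2]+k*u[2]+.018/np.cos(np.radians(26.71)))
W[7]=list(N)+[-15.96,26.71]
for i,w in enumerate(W[7:]):print(np.round(w,3))
for i in range(7,12): print('leg',i); leg(i,5)
E
```

```text
t 7.3 TCP s,l,z [ 0.0755 -0.0551  0.1337] yaw,tilt deg -15.96 26.71 F [ 0.2  0.4 -2.4] ff 69.96601581573486 w 0.03399791985955859 q [-0.32  0.55  0.14  2.01  0.5   0.17 -2.39]
N [-0.1059 -0.0032  0.06  ] top@edge 0.12723446787906734
[-1.060e-01 -3.000e-03  6.000e-02 -1.596e+01  2.671e+01]
[-6.0e-02 -6.0e-03  8.1e-02 -1.2e+01  2.5e+01]
[-1.80e-02 -3.00e-03  1.01e-01 -7.00e+00  2.50e+01]
[ 0.025  0.     0.135 -4.    25.   ]
[ 2.0e-02  0.0e+00  2.0e-01 -2.0e+00  2.4e+01]
[ 0.    0.    0.26  0.   22.  ]
leg 7
[0, 0.0098, -0.0046, 0.0015, 0.001, -0.0009, -0.002]
[0, 0.0196, -0.0092, 0.0029, 0.002, -0.0019, -0.0039]
[0, 0.0293, -0.0138, 0.0043, 0.0029, -0.0028, -0.0059]
[0, 0.0389, -0.0185, 0.0057, 0.0039, -0.0038, -0.0079]
[0, 0.0486, -0.0231, 0.0071, 0.0048, -0.0047, -0.0099]
leg 8
[0, 0.009, -0.0057, -0.0002, 0.0012, 0.0, -0.0025]
[0, 0.0179, -0.0113, -0.0005, 0.0023, 0.0, -0.005]
[0, 0.0268, -0.017, -0.0007, 0.0035, 0.0, -0.0076]
[0, 0.0357, -0.0226, -0.001, 0.0047, 0.0, -0.0101]
[0, 0.0445, -0.0283, -0.0014, 0.0059, 0.0, -0.0126]
leg 9
[0, 0.0105, -0.0036, -0.0026, 0.0007, 0.0, -0.0015]
[0, 0.021, -0.0073, -0.0051, 0.0014, 0.0, -0.003]
[0, 0.0315, -0.0109, -0.0077, 0.0021, 0.0, -0.0045]
[0, 0.042, -0.0146, -0.0103, 0.0028, 0.0, -0.006]
[0, 0.0524, -0.0182, -0.0129, 0.0035, -0.0, -0.0076]
leg 10
[0, 0.0045, -0.0013, -0.0115, 0.0005, -0.0006, -0.001]
[0, 0.009, -0.0025, -0.023, 0.0009, -0.0011, -0.002]
[0, 0.0135, -0.0038, -0.0345, 0.0014, -0.0017, -0.003]
[0, 0.018, -0.0051, -0.046, 0.0019, -0.0022, -0.004]
[0, 0.0225, -0.0064, -0.0576, 0.0023, -0.0028, -0.0051]
leg 11
[0, 0.0011, -0.0012, -0.0112, 0.0004, -0.0011, -0.001]
[0, 0.0022, -0.0024, -0.0224, 0.0009, -0.0022, -0.002]
[0, 0.0032, -0.0036, -0.0336, 0.0013, -0.0033, -0.0031]
[0, 0.0042, -0.0049, -0.0448, 0.0018, -0.0044, -0.0041]
[0, 0.0053, -0.0061, -0.056, 0.0022, -0.0056, -0.0051]
```

move_arm(
  moves=[
    [[0, 0.01, -0.0046, 0.0015, 0.001, -0.001, -0.002], [0, 0.02, -0.0092, 0.003, 0.002, -0.002, -0.004], [0, 0.03, -0.0138, 0.0043, 0.003, -0.003, -0.006], [0, 0.039, -0.0185, 0.0057, 0.004, -0.004, -0.008], [0, 0.0486, -0.023, 0.007, 0.005, -0.005, -0.01]],
  ],
)

```text
clock: 7.8
position: [0.7046, 0.0529, 0.1496]
tool_rot: [3.14, -0.434, -0.043]
force: [-0.1, 0.2, -4.4]
grip_width: 0.0342
finger_force: 70.0
```

Run:
```python
from h import *
chk(8)
p0,R0=state()[1:]; print(step(*pose(W[9]),p0,R0))
```

```text
t 7.8 TCP s,l,z [ 0.1276 -0.0467  0.1496] yaw,tilt deg -11.95 24.87 F [-0.1  0.2 -4.4] ff 69.96315836906433 w 0.03420120120228822 q [-0.16  0.58 -0.07  1.84  0.46  0.33 -2.23]
err mm [ 1.1 -0.8  0.4] deg [-0.05 -0.13 -0.05]
([0.0433, -0.029, -0.0016], [0.006, 0.0004, -0.0125])
```

move_arm(
  moves=[
    [[0, 0, 0, 0, 0, 0, 0]],
  ],
)

```text
clock: 7.9
position: [0.7054, 0.0528, 0.15]
tool_rot: [3.141, -0.436, -0.044]
force: [-0.5, -0.2, -3.1]
grip_width: 0.034
finger_force: 70.0
```

move_arm(
  moves=[
    [[0, 0.0085, -0.0057, 0, 0.0012, 0, -0.0025], [0, 0.017, -0.0113, 0, 0.0023, 0, -0.005], [0, 0.0258, -0.017, -0.001, 0.0035, 0, -0.0076], [0, 0.0347, -0.0226, -0.001, 0.0047, 0, -0.01], [0, 0.0435, -0.028, -0.0014, 0.006, 0, -0.0126]],
  ],
)

```text
clock: 8.4
position: [0.7454, 0.0795, 0.1691]
tool_rot: [3.141, -0.434, 0.045]
force: [0.2, -0.6, -3.2]
grip_width: 0.0343
finger_force: 70.0
```

Run:
```python
from h import *
chk(9)
f=bot.grab_frame('side'); cv2.imwrite('pics/s4.png',cv2.resize(cv2.cvtColor(f,cv2.COLOR_RGB2BGR)[100:280,150:380],None,fx=3.2,fy=3.2))
```

```text
t 8.4 TCP s,l,z [ 0.1723 -0.0272  0.1691] yaw,tilt deg -6.9 24.86 F [ 0.2 -0.6 -3.2] ff 69.98578548431396 w 0.03426086320148457 q [-0.1   0.61 -0.18  1.71  0.43  0.43 -2.1 ]
err mm [ 1.  -0.8 -0.1] deg [ 0.01 -0.14 -0.09]
```

View pics/s4.png

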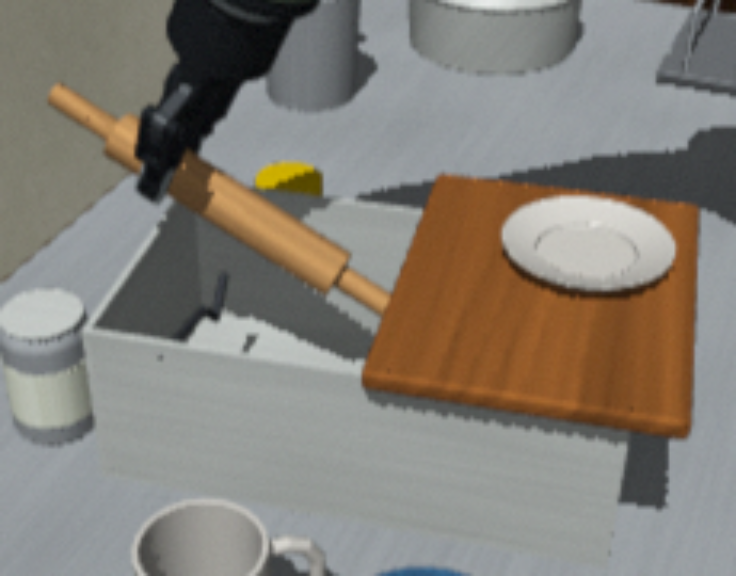

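The barrel is wholly outside. Only the last of the near handle, at crop (385,305), is under the board edge, and the board is unmoved. I'll continue forward, then up.

move_arm(
  moves=[
    [[0, 0.0105, -0.0036, -0.001, 0.0007, 0, -0.0015], [0, 0.021, -0.0073, -0.004, 0.0014, 0, -0.003], [0, 0.0315, -0.011, -0.0077, 0.0021, 0, -0.0045], [0, 0.042, -0.0146, -0.0103, 0.0028, 0, -0.006], [0, 0.0524, -0.018, -0.0129, 0.0035, 0, -0.0076]],
  ],
)

```text
clock: 8.95
position: [0.7867, 0.099, 0.2033]
tool_rot: [3.141, -0.434, 0.096]
force: [-0.5, -0.7, -3.0]
grip_width: 0.0344
finger_force: 70.0
```

move_arm(
  moves=[
    [[0, 0.0045, -0.0013, -0.0115, 0.0005, -0.0006, -0.001], [0, 0.009, -0.0025, -0.023, 0.001, -0.001, -0.002], [0, 0.0135, -0.0038, -0.0345, 0.0014, -0.0017, -0.003], [0, 0.018, -0.005, -0.046, 0.0019, -0.0022, -0.004], [0, 0.0225, -0.0064, -0.0576, 0.0023, -0.0028, -0.005]],
  ],
)

```text
clock: 9.45
position: [0.7814, 0.1046, 0.2656]
tool_rot: [3.141, -0.416, 0.131]
force: [0.8, 1.0, -3.4]
grip_width: 0.0343
finger_force: 70.0
```

Run:
```python
from h import *
chk(11)
```

```text
t 9.45 TCP s,l,z [ 0.2119 -0.0083  0.2656] yaw,tilt deg -1.97 23.85 F [ 0.8  1.  -3.4] ff 69.97615098953247 w 0.03431544399809198 q [-0.02  0.58 -0.31  1.49  0.34  0.7  -1.91]
err mm [ 0.3 -1.5  1. ] deg [-0.03 -0.15 -0.03]
```

move_arm(
  moves=[
    [[0, 0.001, -0.001, -0.011, 0, -0.001, -0.001], [0, 0.002, -0.0024, -0.0225, 0.001, -0.002, -0.002], [0, 0.003, -0.0036, -0.0336, 0.0013, -0.0033, -0.003], [0, 0.004, -0.005, -0.045, 0.0018, -0.0044, -0.004], [0, 0.005, -0.006, -0.056, 0.002, -0.0056, -0.005]],
  ],
)

```text
clock: 9.95
position: [0.7626, 0.1084, 0.3183]
tool_rot: [3.14, -0.38, 0.165]
force: [0.1, -0.0, -2.7]
grip_width: 0.0342
finger_force: 70.0
```

move_arm(
  moves=[
    [[0, 0, 0, 0, 0, 0, 0], [0, 0, 0, 0, 0, 0, 0], [0, 0, 0, 0, 0, 0, 0], [0, 0, 0, 0, 0, 0, 0], [0, 0, 0, 0, 0, 0, 0]],
  ],
)

```text
clock: 10.45
position: [0.7629, 0.1083, 0.3169]
tool_rot: [3.14, -0.38, 0.164]
force: [-0.1, -0.2, -2.9]
grip_width: 0.0345
finger_force: 70.0
```

Run:
```python
from h import *
chk(12); print(np.abs(bot.observe()['qd']).max())
f=bot.grab_frame('side'); cv2.imwrite('pics/s5.png',cv2.resize(cv2.cvtColor(f,cv2.COLOR_RGB2BGR),None,fx=1.5,fy=1.5))
```

```text
t 10.45 TCP s,l,z [ 0.1942 -0.0016  0.3169] yaw,tilt deg -0.04 21.79 F [-0.1 -0.2 -2.9] ff 69.97642278671265 w 0.03452760554359565 q [-0.    0.53 -0.36  1.44  0.3   0.84 -1.84]
err mm [ 0.4 -1.5 -1.1] deg [-0.09 -0.21  0.04]
0.004184698349850508
```

View pics/s5.png

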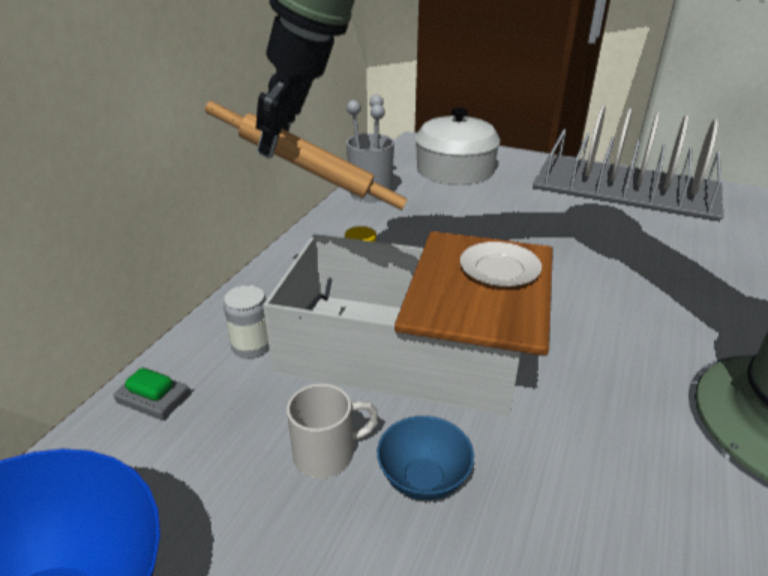

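The pin hangs free in the gripper. Its near end at (405,204) is at z of about 0.26, against the 0.18 needed, and the board, saucer and other things are in place. I'll hand it in.

```bash
python3 -c "
from h import *
print(proj('side',fr(0,0,.26))*1.5); print(bot.job_done())"
```

```text
[404.12860992 204.21161275]
the job is handed in; nothing more can be done
None
```

The rolling pin is out of the tub and held at rest in the gripper, its lowest end about 12 cm above the rim; the board, saucer and other items look unmoved in the last picture, and the job is handed in after about 10.5 s of the 38 s allowed.

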